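# Fetch the test-strip vial from the right lidded compartment

## Robot

A 7-joint arm with a two-finger parallel gripper is mounted at the origin on the work surface. World frame = base frame: x ahead of the robot, y to its left, z up, the work surface at z = 0. Lengths are in m, angles in rad, forces in N, time in s.
With the tool pointing down it reaches from about 0.4 to 0.85 m from the base axis. Payload 10.4 kg.
Tool frame: the origin (TCP) lies between the finger pads; the fingertips stand 11 mm ahead of it and the grasp point (between the pads) lies 8 mm behind it; z points along the fingers, y is the direction in which the jaws open and shut (so a half turn about z gives the same grasp; the last joint's range is limited). The gripper opens to 87 mm and grips with 3 to 60 N. Pads are 19 mm wide; open, the fingers measure 117 mm over their backs; the gripper's body (75 mm by 190 mm) begins 51 mm behind the grasp point.
Start: joints at [-1.292, 0.332, -0.065, 1.46, 0.022, 1.35, -0.088], TCP at [0.186, 0.597, 0.234] pointing down, gripper open.
Joint ranges: [-2.6, 2.6], [-0.5, 2.12], [-1.47, 1.34], [0.16, 2.42], [-1.27, 4.41], [0.06, 2.06], [-2.6, 2.6]. Speed limits (rad/s): [2.22, 2.22, 2.79, 2.79, 3.14, 3.14, 3.14].

## Interface

Orientations are given as a unit quaternion [x, y, z, w].
In Python, from bench import r, eyes gives the robot as it stands.
- The arm moves only by the shell command python3 -m inch 'ROWS' [FORCE]. ROWS is a JSON object of lists of equal length, an entry for each row: "translation": the shift along the world's x, y, z scaled (see below), a list of three; "rot": the turn, a rotation vector about the world's x, y, z scaled (see below), a list of three; "jaw": the finger opening in mm, from 0 to 87. In form: {"translation": [[tx, ty, tz], ...], "rot": [[ax, ay, az], ...], "jaw": [jaw, ...]}. A call has 1 to 20 rows; each row is the pose to reach, as a shift and turn from the pose measured when the call began; what a row does not reach only later rows make up. The controller multiplies each number of a shift by 100 mm and each number of a turn by 60 degrees. A row lasts 1/10 s, in which the tool goes at most 50 mm and 8.59 degrees, less where a joint would pass 70% of its speed; a pose out of reach is approached as far as the arm can. A call with a number of a shift or a turn outside -1 to 1 is refused whole. A call with a gripper value outside its range is refused whole. The fingers move at their own pace and stop on an object; FORCE is the grip in N (left out, the last holds). Time passes only in rows, so rows that repeat a pose let the fingers close. It gives the time, the measured TCP pose, the force and the opening at its end, in the units of the state.
- r.read_state(): the state, without advancing time (a new reading comes with each control period).
- eyes.camera(name): name is "side" or "top"; returns the picture (420x560x3 uint8, blue, green, red); there is no depth.
- eyes.calibration(name): a dict with "fx", "fy", "cx", "cy" (pixels), "R" (3x3) and "t" (3): a world point X has camera coordinates R X + t. Camera axes: x right, y down, z forward; pixel columns grow to the right and rows downward; lengths in m; the calibration is good to about 2 mm. A picture is of the moment at which its call begins. calibration takes no time and is no camera call.
- r.close_job(): hands the job in, once; it reports no verdict.
The state is a dict: "time": time; "joint_positions": joint angles; "joint_vel": joint speeds; "joint_torque": joint torques, N m; "ee_pos": TCP position; "eef_rot": TCP orientation; "ft_force": force on the tool from outside, world axes, zero at the start; "torque": the same for the moment, N m; "width": finger opening in m.
Only numpy, scipy, OpenCV 4.12 (cv2) and the standard library are available. Lean on these libraries where they do the work, as an engineer would, in place of code of your own. Each camera call takes 0.05 s, during which the arm holds its last target. There are 200 camera calls.

## Task

One of the four clear-lidded compartments of the organiser on the clinic desk holds the test-strip vial, the tall narrow round white one. Swing open the lid of that compartment only, take the vial out and set it down, without dropping it, upright in the shallow rectangular steel tray; the lid may stay open. Keep the other three lids shut.

Things in the scene. Friction and masses are not known exactly. Their poses are not given: they have to be found in the camera images.
- vial_mid (a point): Centre (half-way up, on the axis) of the test-strip vial: a closed white plastic cylinder 32 mm wide (cap 34 mm, top 12 mm), 54 mm tall, 35 g, loose. It stands in one of the compartments, within 18 mm of its middle, z up. The others hold a squat white jar (56 wide, 30 tall), a paper tape roll (58 wide, 25 tall) and a carton (50 x 30 x 40 mm), in any order.
- organiser: Grey plastic fixed organiser, 130 mm (x) by 308 (y) by 65 tall; origin at the centre of its underside, z up, front facing -x (to the robot). Walls and floor 4 mm. Four compartments in a row, each 122 (x) by 72 (y) inside, middles at x = 0, y = +114, +38, -38, -114 mm (numbers 1 to 4), inner floor at z = 4, open at the top. Each has a clear 72 mm wide lid on its rim, hinged at the far edge.
- lid_1 (a joint): Hinge of the lid over compartment 1 (organiser y = +114 mm): 0 rad shut, 1.57 upright, stops at 2.2 leaning back. The axis is parallel to the organiser's y, at its x = +65, z = 65.5 mm. The lid is 4 mm thick, 70 g; its hinge is stiff, so it stays at any angle it is left at; under 2 N at the pull bow moves it.
- lid_2 (a joint): As lid_1, over compartment 2 (y = +38 mm). Every lid has a steel-coloured U-shaped pull bow standing out level from its front edge. The bow's round cross bar, 10 mm thick, 48 mm clear between the arms, runs parallel to y, centred on the compartment; lid shut, its axis is at organiser x = -105, z = 68.5 mm, i.e. 170 mm from the hinge.
- lid_3 (a joint): As lid_1, over compartment 3 (y = -38 mm). Between the shut lid's bow bar and the organiser's front wall are 35 mm of free space, and nothing lies beneath the bar. Fingers that pinch the bar from its front and back can carry it round the hinge, the round bar turning between them.
- lid_4 (a joint): As lid_1, over compartment 4 (y = -114 mm), with the same pull bow.
- tray: Shallow rectangular steel tray fixed to the desk on one side of the organiser (which side varies; a round steel bowl stands on the other): 160 mm (its x) by 130 mm (its y), 18 mm tall, walls and floor 3 mm thick, empty. Origin at the centre of its underside, z up.
Not all that is in view belongs to the job. What is shaped like the tray but black, blue or turquoise is not meant.

How it is judged:
On the way, in this order (a step that is already met when the one before it is completed fails the run):
1. the lid over the vial is open (beyond 0.9 rad) while the vial still stands in its compartment (((value of joint lid_1 above 0.9 rad and x of vial_mid in the frame of organiser between -0.065 and 0.065 m and y of vial_mid in the frame of organiser between 0.076 and 0.152 m and z of vial_mid in the frame of organiser between -1 and 0.06 m) or (value of joint lid_2 above 0.9 rad and x of vial_mid in the frame of organiser between -0.065 and 0.065 m and y of vial_mid in the frame of organiser between 0 and 0.076 m and z of vial_mid in the frame of organiser between -1 and 0.06 m) or (value of joint lid_3 above 0.9 rad and x of vial_mid in the frame of organiser between -0.065 and 0.065 m and y of vial_mid in the frame of organiser between -0.076 and 0 m and z of vial_mid in the frame of organiser between -1 and 0.06 m) or (value of joint lid_4 above 0.9 rad and x of vial_mid in the frame of organiser between -0.065 and 0.065 m and y of vial_mid in the frame of organiser between -0.152 and -0.076 m and z of vial_mid in the frame of organiser between -1 and 0.06 m))), for 0.2 s.
2. the vial is lifted clear of the organiser's rim (z of vial_mid in the frame of organiser above 0.095 m), for 0.1 s.
At the end, for the whole second after the job is handed in: The vial stands upright (within 10 degrees) on the floor of the rectangular steel tray, anywhere inside its walls, at rest and released (x of vial_mid in the frame of tray between -0.072 and 0.072 m and y of vial_mid in the frame of tray between -0.057 and 0.057 m and z of vial_mid in the frame of tray between 0.022 and 0.038 m and angle between vial_mid's own z axis and vertical below 0.17 rad and linear speed of vial below 0.02 m/s and contact force between the fingers and vial below 0.05 N); the robot touches nothing.
It fails at once if a lid is raised by more than 0.2 rad while the vial lies in another compartment ((value of joint lid_1 above 0.2 rad and x of vial_mid in the frame of organiser between -0.065 and 0.065 m and y of vial_mid in the frame of organiser between -0.155 and 0.155 m and z of vial_mid in the frame of organiser between -1 and 0.06 m and not (y of vial_mid in the frame of organiser between 0.076 and 0.152 m)) or (value of joint lid_2 above 0.2 rad and x of vial_mid in the frame of organiser between -0.065 and 0.065 m and y of vial_mid in the frame of organiser between -0.155 and 0.155 m and z of vial_mid in the frame of organiser between -1 and 0.06 m and not (y of vial_mid in the frame of organiser between 0 and 0.076 m)) or (value of joint lid_3 above 0.2 rad and x of vial_mid in the frame of organiser between -0.065 and 0.065 m and y of vial_mid in the frame of organiser between -0.155 and 0.155 m and z of vial_mid in the frame of organiser between -1 and 0.06 m and not (y of vial_mid in the frame of organiser between -0.076 and 0 m)) or (value of joint lid_4 above 0.2 rad and x of vial_mid in the frame of organiser between -0.065 and 0.065 m and y of vial_mid in the frame of organiser between -0.155 and 0.155 m and z of vial_mid in the frame of organiser between -1 and 0.06 m and not (y of vial_mid in the frame of organiser between -0.152 and -0.076 m))).
It fails at once if more than one lid is open (above 0.2 rad) at a time (value of joint each of lid_2, lid_1 above 0.2 rad or value of joint each of lid_3, lid_1 above 0.2 rad or value of joint each of lid_3, lid_2 above 0.2 rad or value of joint each of lid_4, lid_1 above 0.2 rad or value of joint each of lid_4, lid_2 above 0.2 rad or value of joint each of lid_4, lid_3 above 0.2 rad).
It fails at once if the vial is dropped or thrown (faster than 0.7 m/s with no finger on it, a fall of about 25 mm) (linear speed of vial above 0.7 m/s and contact force between the fingers and vial below 0.05 N).
It also fails if it takes over 54 s, if anything falls off the work surface, if the arm or the gripper's body presses on something with over 40 N, if the wrist force passes 120 N, or if a joint passes its speed limit or range.

## Working session

There is one attempt and no reset: what is moved stays moved. The work goes in short steps, Python scripts to look and compute and a shell command to move; the robot and the scene stay as the last step left them, time stands still between calls to the robot, and variables do not carry over. Pictures are saved under pics/ and viewed, about 8 in all and at most 12, crops included, and the job is handed in when it is done.

```bash
mkdir -p pics; cat > h.py <<'E'
import numpy as np, cv2
from bench import r, eyes
def ray(n,u,v):
    c=eyes.calibration(n);R=np.array(c["R"]);t=np.array(c["t"])
    return -R.T@t, R.T@np.array([(u-c["cx"])/c["fx"],(v-c["cy"])/c["fy"],1])
def onz(n,u,v,z):
    o,d=ray(n,u,v); return o+d*(z-o[2])/d[2]
def proj(n,X):
    c=eyes.calibration(n);p=np.array(c["R"])@np.array(X)+np.array(c["t"])
    return np.round([c["fx"]*p[0]/p[2]+c["cx"],c["fy"]*p[1]/p[2]+c["cy"]],1)
E
python3 - <<'E'
from h import *
a=eyes.camera("top");b=eyes.camera("side")
cv2.imwrite("pics/top0.png",a);cv2.imwrite("pics/side0.png",b)
for n in("top","side"):
    c=eyes.calibration(n);print(n,c["fx"],ray(n,280,210))
print(r.read_state())
E
```

```text
top 465.57389828846965 (array([0.39735924, 0.0418784 , 1.30167383]), array([ 0.05385518, -0.00497205, -0.99857998]))
side 450.5541618609062 (array([ 0.24200844, -0.81051787,  0.66550089]), array([ 0.20126889,  0.80677173, -0.55559859]))
{'time': 0.1, 'joint_positions': array([-1.29157445,  0.33280814, -0.06470917,  1.46086665,  0.02159755,
        1.34986794, -0.08851236]), 'joint_vel': array([ 0.00210901, -0.00214663,  0.00056782, -0.00186325, -0.00055899,
        0.00084364,  0.00336628]), 'joint_torque': array([ 8.85914615e-04, -6.24541998e+01,  2.42645462e-02, -3.90724862e+01,
       -6.14295504e-02,  3.65658535e-02,  6.34291314e-05]), 'ee_pos': array([0.18568658, 0.59643669, 0.23282938]), 'eef_rot': array([ 1.50331248e-01,  9.88635485e-01, -6.23528263e-04, -6.93203900e-05]), 'ft_force': array([ 0.55282941, -0.5626075 ,  0.33561032]), 'torque': array([ 0.0621267 ,  0.02690461, -0.05159015]), 'width': 0.08712073798188602}
```

View pics/top0.png

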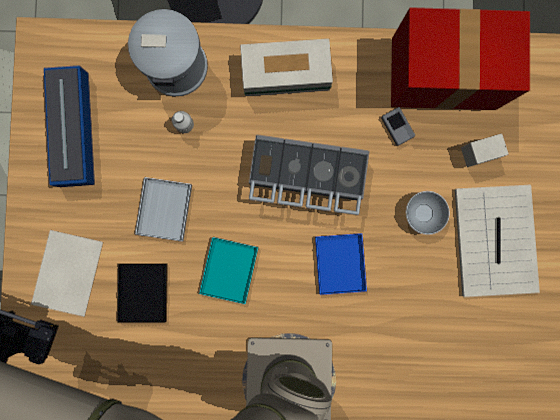

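View pics/side0.png

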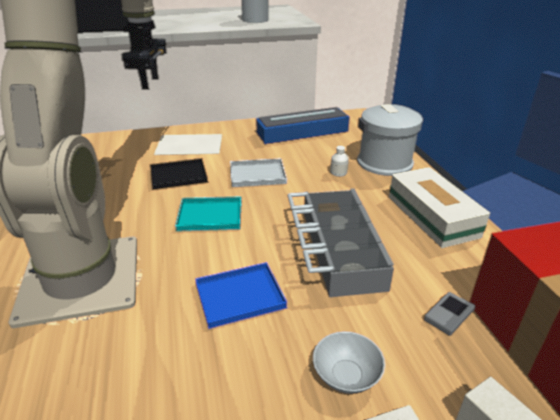

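Top view: +x is up and +y is left. The compartments, left to right, show a brown carton (266,163), a small round (294,166), a larger round (323,170) and a roll with a hole (349,175). Tray candidates are steel (163,210), black (142,293), turquoise (228,270) and blue (340,263). The steel one at (163,210) is the match. Other white rounds are a bottle outside the organiser (181,121) and the bowl (427,213). Next I'll check the choice in a close crop.

```bash
python3 - <<'E'
from h import *
a=cv2.imread("pics/top0.png");b=cv2.imread("pics/side0.png")
x=cv2.resize(a[125:225,235:375],None,fx=5,fy=5,interpolation=cv2.INTER_CUBIC)[:, :700]
y=cv2.resize(b[180:300,280:400],(400,400),interpolation=cv2.INTER_CUBIC)
x=cv2.resize(x,(798,570));cv2.imwrite("pics/c1.png",x);cv2.imwrite("pics/c2.png",y)
# organiser corner estimates: rim z .065
g=a[:,:,:]
hsv=cv2.cvtColor(a,cv2.COLOR_BGR2HSV)
# tray mask
m=((hsv[...,1]<60)&(hsv[...,2]>110)).astype(np.uint8);m[:, :125]=0;m[:,205:]=0;m[:165]=0;m[250:]=0
k=max(cv2.findContours(m,0,2)[0],key=cv2.contourArea);q=cv2.minAreaRect(k);print(q)
bx=cv2.boxPoints(q)
P=np.array([onz("top",*p,0.018) for p in bx]);print(P.round(4),P.mean(0),[np.linalg.norm(P[i]-P[i-1]).round(4) for i in range(4)])
E
```

```text
((163.2041473388672, 208.8056182861328), (48.60622024536133, 58.69337463378906), 8.530765533447266)
[[0.3896 0.4318 0.018 ]
 [0.5501 0.4144 0.018 ]
 [0.5337 0.2815 0.018 ]
 [0.3732 0.2997 0.018 ]] [0.46166668 0.35685285 0.018     ] [np.float64(0.1332), np.float64(0.1615), np.float64(0.134), np.float64(0.1616)]
```

View pics/c1.png

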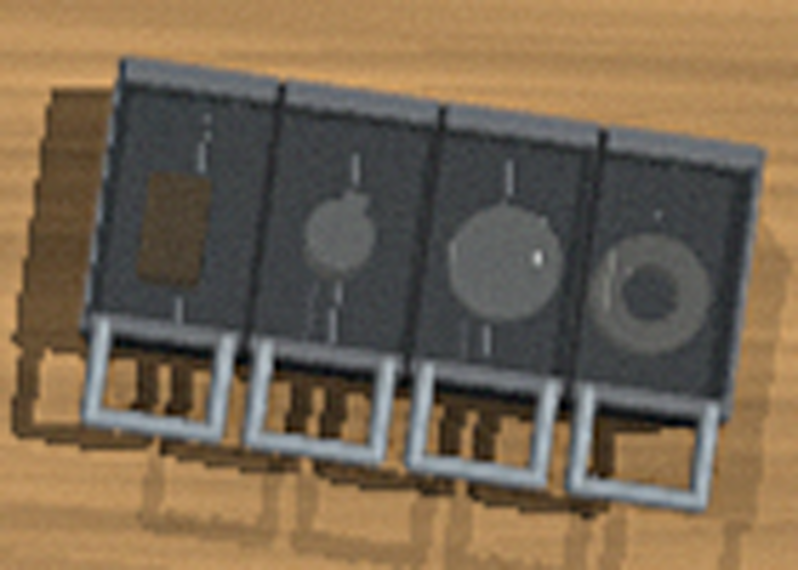

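The crop shows compartment 2 (second from left) holding the narrow round at crop (339,236), i.e. top pixel (294.5,166.4). It is about 33 mm wide, so it is the vial. The wide disc at (505,262) is the jar, the ring at (650,293) is the tape, and the brown block is the carton. Lid 2's bow bar is centred at crop (315,450).

```bash
python3 - <<'E'
from h import *
f=lambda X,Y:(235+(X+.5)/5.7-.5,125+(Y+.5)/5.7-.5)
bars=[onz("top",*f(*p),.0685)[:2] for p in [(152,427),(315,450),(478,475),(640,497)]]
back=[onz("top",*f(*p),.065)[:2] for p in [(122,58),(763,148)]]
obj=[(-.105,.114),(-.105,.038),(-.105,-.038),(-.105,-.114),(.065,.154),(.065,-.154)]
A=np.array(obj);B=np.array(bars+back);ca,cb=A.mean(0),B.mean(0)
U,S,V=np.linalg.svd((A-ca).T@(B-cb));R=(U@V).T
t=cb-R@ca;yaw=np.arctan2(R[1,0],R[0,0]);print("org",t,np.degrees(yaw));print((A@R.T+t-B).round(4))
print("bar2",R@[-.105,.038]+t,"hinge2",R@[.065,.038]+t,"vial",onz("top",*f(339,236),.058))
v=onz("top",*f(339,236),.058)[:2];print("vial in org",R.T@(v-t))
# check with side view projection
b=cv2.imread("pics/side0.png")
w=lambda p,z:proj("side",[*(R@p+t),z])
for p,z in [([-.105,.114],.0685),([-.105,.038],.0685),([-.105,-.114],.0685),([-.065,-.154],.065),([.065,-.154],.065),([.065,.154],.065)]:
    q=w(p,z);cv2.circle(b,tuple(int(i) for i in q.round()),1,(0,0,255),-1)
q=proj("side",[*v,.058]);cv2.circle(b,tuple(int(i) for i in q.round()),1,(0,255,0),-1)
cv2.imwrite("pics/c3.png",cv2.resize(b[180:300,270:400],(780,600)[:2] if 0 else (650,600),interpolation=cv2.INTER_CUBIC))
E
```

```text
org [ 0.58173157 -0.0393892 ] -6.383092614237878
[[-0.0004 -0.0006]
 [-0.0001  0.    ]
 [ 0.0011  0.0007]
 [ 0.0009  0.001 ]
 [-0.0007  0.0012]
 [-0.0008 -0.0023]]
bar2 [0.48160716 0.01004867] hinge2 [ 0.65055329 -0.00885119] vial [0.58386393 0.00097054 0.058     ]
vial in org [-0.00236788  0.04034661]
```

View pics/c3.png

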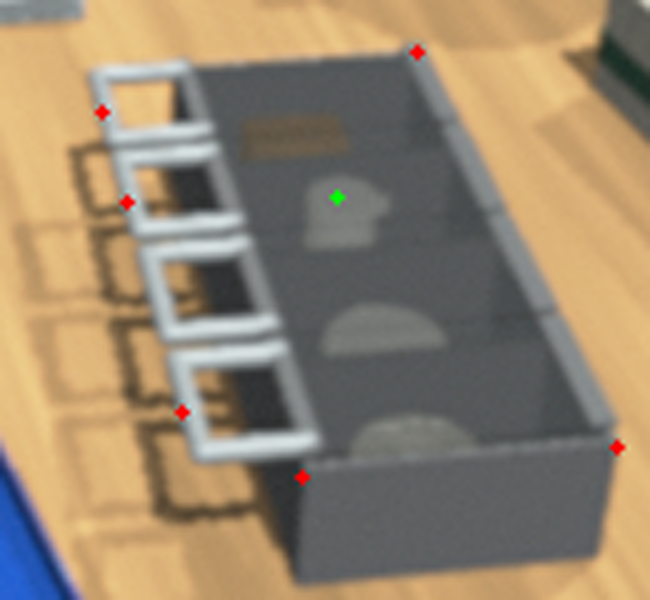

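```bash
T='[0.5,-0.98,0]'
python3 -m inch '{"translation":[[0.5,-0.98,0],[0.5,-0.98,0],[0.5,-0.98,0],[0.5,-0.98,0]],"rot":[[0,0,-0.22],[0,0,-0.22],[0,0,-0.22],[0,0,-0.22]],"jaw":[30,30,30,30]}' 10
python3 -m inch '{"translation":[[0.5,-0.98,0],[0.5,-0.98,0],[0.5,-0.98,0],[0.5,-0.98,0]],"rot":[[0,0,-0.22],[0,0,-0.22],[0,0,-0.22],[0,0,-0.22]],"jaw":[30,30,30,30]}'
python3 -m inch '{"translation":[[0.5,-0.98,0],[0.5,-0.98,0],[0.5,-0.98,0],[0.5,-0.98,0]],"rot":[[0,0,-0.22],[0,0,-0.22],[0,0,-0.22],[0,0,-0.22]],"jaw":[30,30,30,30]}'
python3 -m inch '{"translation":[[0.5,-0.98,0],[0.5,-0.98,0],[0.5,-0.98,0],[0.5,-0.98,0]],"rot":[[0,0,-0.22],[0,0,-0.22],[0,0,-0.22],[0,0,-0.22]],"jaw":[30,30,30,30]}'
python3 -m inch '{"translation":[[0.5,-0.98,0],[0.5,-0.98,0],[0.5,-0.98,0],[0.5,-0.98,0]],"rot":[[0,0,-0.22],[0,0,-0.22],[0,0,-0.22],[0,0,-0.22]],"jaw":[30,30,30,30]}'
```

```text
time: 0.5
ee_pos: [0.2372, 0.4968, 0.233]
eef_rot: [0.264, 0.964, -0.001, 0.0]
ft_force: [-0.6, -0.4, 0.6]
width: 0.063
time: 0.9
ee_pos: [0.2878, 0.3983, 0.2332]
eef_rot: [0.374, 0.927, -0.0, 0.0]
ft_force: [-0.1, 0.2, 0.0]
width: 0.0336
time: 1.3
ee_pos: [0.338, 0.3009, 0.2335]
eef_rot: [0.478, 0.878, -0.0, -0.0]
ft_force: [0.0, 0.9, 0.3]
width: 0.0301
time: 1.7
ee_pos: [0.3882, 0.204, 0.2336]
eef_rot: [0.575, 0.818, 0.0, -0.0]
ft_force: [0.2, 0.3, 0.3]
width: 0.0303
time: 2.1
ee_pos: [0.4385, 0.1075, 0.2336]
eef_rot: [0.664, 0.747, 0.0, 0.0]
ft_force: [-0.1, 1.2, -0.2]
width: 0.0299
```

```bash
python3 -m inch '{"translation":[[0.43,-0.97,0],[0.43,-0.97,0],[0.43,-0.97,-0.3],[0.43,-0.97,-0.9],[0.43,-0.97,-0.9],[0.43,-0.97,-0.9]],"rot":[[0,0,-0.22],[0,0,-0.22],[0,0,-0.22],[0,0,-0.22],[0,0,-0.22],[0,0,-0.22]],"jaw":[30,30,30,30,30,30]}'
python3 - <<'E'
from h import *
a=eyes.camera("top");b=eyes.camera("side")
x=cv2.resize(a[110:240,230:370],(560,520));y=cv2.resize(b[120:280,230:390],(520,520)[:2])
cv2.imwrite("pics/d.png",cv2.resize(np.hstack([x,y]),(800,385)))
E
```

```text
time: 2.7
ee_pos: [0.4804, 0.013, 0.1426]
eef_rot: [0.745, 0.668, -0.002, -0.001]
ft_force: [-0.6, -0.2, -0.1]
width: 0.03
```

View pics/d.png

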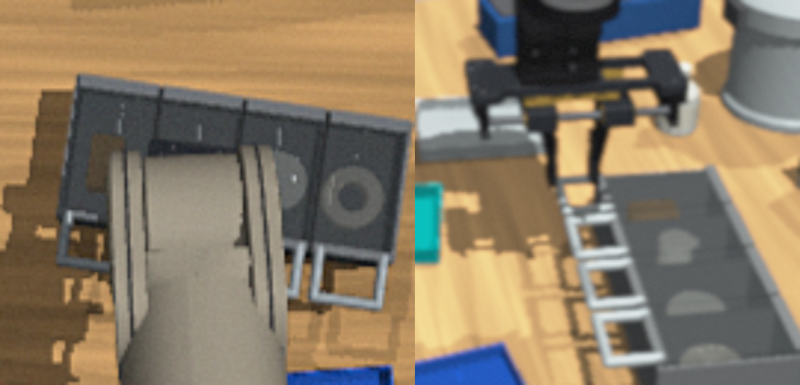

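Left (top view), the arm hides lid 2. Right (side view), the gripper is above the bow row with its fingers at (575,180), and the wide side of the body lies along the jaw direction. I'll descend around the bar and pinch it.

```bash
python3 -m inch '{"translation":[[0.01,-0.03,-0.3],[0.01,-0.03,-0.6],[0.01,-0.03,-0.81],[0.01,-0.03,-0.81]],"rot":[[0,0,0],[0,0,0],[0,0,0],[0,0,0]],"jaw":[30,30,30,30]}'
python3 -m inch '{"translation":[[0,0,0],[0,0,0],[0,0,0],[0,0,0],[0,0,0],[0,0,0]],"rot":[[0,0,0],[0,0,0],[0,0,0],[0,0,0],[0,0,0],[0,0,0]],"jaw":[4,4,4,4,4,4]}' 8
```

```text
time: 3.2
ee_pos: [0.483, 0.0102, 0.0639]
eef_rot: [0.744, 0.668, 0.0, -0.0]
ft_force: [-0.1, 1.0, 0.5]
width: 0.03
time: 3.8
ee_pos: [0.4837, 0.0106, 0.0648]
eef_rot: [0.744, 0.668, 0.001, 0.0]
ft_force: [-1.8, 1.2, 8.0]
width: 0.0096
```

The jaws stopped at 9.6 mm, so the bar is held. Next I'll work out the arc.

```bash
python3 - <<'E'
import numpy as np
p=.0176;c,s=np.cos(np.radians(-6.38)),np.sin(np.radians(-6.38))
f=lambda t:1.70*np.array([(np.cos(p)-np.cos(p+t))*c,(np.cos(p)-np.cos(p+t))*s,np.sin(p+t)-np.sin(p)])
for a,b in [(0,.6),(.6,1.2),(1.2,1.75),(1.75,2.12)]:
    print(a,b,[list((f(t)-f(a)).round(2)) for t in np.linspace(a,b,7)[1:]])
E
```

```text
0 0.6 [[np.float64(0.01), np.float64(-0.0), np.float64(0.17)], [np.float64(0.04), np.float64(-0.0), np.float64(0.34)], [np.float64(0.08), np.float64(-0.01), np.float64(0.5)], [np.float64(0.14), np.float64(-0.02), np.float64(0.66)], [np.float64(0.22), np.float64(-0.02), np.float64(0.81)], [np.float64(0.31), np.float64(-0.03), np.float64(0.95)]]
0.6 1.2 [[np.float64(0.1), np.float64(-0.01), np.float64(0.13)], [np.float64(0.22), np.float64(-0.02), np.float64(0.26)], [np.float64(0.35), np.float64(-0.04), np.float64(0.37)], [np.float64(0.49), np.float64(-0.05), np.float64(0.46)], [np.float64(0.64), np.float64(-0.07), np.float64(0.54)], [np.float64(0.79), np.float64(-0.09), np.float64(0.61)]]
1.2 1.75 [[np.float64(0.15), np.float64(-0.02), np.float64(0.05)], [np.float64(0.3), np.float64(-0.03), np.float64(0.08)], [np.float64(0.45), np.float64(-0.05), np.float64(0.1)], [np.float64(0.61), np.float64(-0.07), np.float64(0.1)], [np.float64(0.76), np.float64(-0.09), np.float64(0.1)], [np.float64(0.91), np.float64(-0.1), np.float64(0.07)]]
1.75 2.12 [[np.float64(0.1), np.float64(-0.01), np.float64(-0.02)], [np.float64(0.2), np.float64(-0.02), np.float64(-0.05)], [np.float64(0.3), np.float64(-0.03), np.float64(-0.09)], [np.float64(0.39), np.float64(-0.04), np.float64(-0.13)], [np.float64(0.49), np.float64(-0.05), np.float64(-0.18)], [np.float64(0.58), np.float64(-0.06), np.float64(-0.23)]]
```

```bash
python3 -m inch '{"translation":[[0.01,0,0.17],[0.04,0,0.34],[0.08,-0.01,0.5],[0.14,-0.02,0.66],[0.22,-0.02,0.81],[0.31,-0.03,0.95],[0.31,-0.03,0.95]],"rot":[[0,0,0],[0,0,0],[0,0,0],[0,0,0],[0,0,0],[0,0,0],[0,0,0]],"jaw":[4,4,4,4,4,4,4]}'
python3 - <<'E'
from h import *
a=eyes.camera("side");cv2.imwrite("pics/e.png",a[60:320,200:450])
E
```

```text
time: 4.5
ee_pos: [0.5153, 0.007, 0.1615]
eef_rot: [0.745, 0.667, 0.001, 0.0]
ft_force: [-4.3, -1.6, 1.4]
width: 0.0093
```

View pics/e.png

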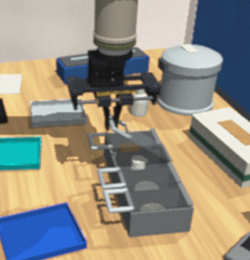

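The side view shows lid 2 rising with its bow at the fingers (115,125). Bows 1, 3 and 4 stay down at (97,140), (112,175) and (118,200). The vial now shows at (138,160). I'll continue the arc.

```bash
python3 -m inch '{"translation":[[0.1,-0.01,0.13],[0.22,-0.02,0.26],[0.35,-0.04,0.37],[0.49,-0.05,0.46],[0.64,-0.07,0.54],[0.79,-0.09,0.61],[0.79,-0.09,0.61]],"rot":[[0,0,0],[0,0,0],[0,0,0],[0,0,0],[0,0,0],[0,0,0],[0,0,0]],"jaw":[4,4,4,4,4,4,4]}'
python3 -m inch '{"translation":[[0.15,-0.02,0.05],[0.3,-0.03,0.08],[0.45,-0.05,0.1],[0.61,-0.07,0.1],[0.76,-0.09,0.1],[0.91,-0.1,0.07],[0.91,-0.1,0.07]],"rot":[[0,0,0],[0,0,0],[0,0,0],[0,0,0],[0,0,0],[0,0,0],[0,0,0]],"jaw":[4,4,4,4,4,4,4]}'
python3 -m inch '{"translation":[[0.1,-0.01,-0.02],[0.2,-0.02,-0.05],[0.3,-0.03,-0.09],[0.39,-0.04,-0.13],[0.49,-0.05,-0.18],[0.58,-0.06,-0.23],[0.58,-0.06,-0.23]],"rot":[[0,0,0],[0,0,0],[0,0,0],[0,0,0],[0,0,0],[0,0,0],[0,0,0]],"jaw":[4,4,4,4,4,4,4]}'
```

```text
time: 5.25
ee_pos: [0.5949, -0.0023, 0.2223]
eef_rot: [0.745, 0.667, 0.001, 0.001]
ft_force: [-4.9, 0.8, 9.8]
width: 0.0095
time: 5.95
ee_pos: [0.6865, -0.0128, 0.2284]
eef_rot: [0.745, 0.667, 0.001, 0.001]
ft_force: [0.9, -0.4, 0.2]
width: 0.0093
time: 6.65
ee_pos: [0.7455, -0.0192, 0.2041]
eef_rot: [0.745, 0.667, 0.001, 0.001]
ft_force: [-0.6, -2.1, -1.8]
width: 0.0092
```

```bash
python3 -m inch '{"translation":[[0,0,0],[0,0,0],[0,0,0],[0,0,0.25],[0,0,0.5],[0,0,0.8],[0,0,0.8]],"rot":[[0,0,0],[0,0,0],[0,0,0],[0,0,0],[0,0,0],[0,0,0],[0,0,0]],"jaw":[30,30,30,30,30,44,44]}'
python3 -m inch '{"translation":[[-0.4,0.05,0],[-0.8,0.1,0],[-0.98,0.12,0],[-0.98,0.12,0]],"rot":[[0,0,0.1],[0,0,0.2],[0,0,0.3],[0,0,0.3]],"jaw":[44,44,44,44]}'
python3 -m inch '{"translation":[[-0.98,0.12,0],[-0.98,0.12,0],[-0.98,0.12,0],[-0.98,0.12,0]],"rot":[[0,0,0.45],[0,0,0.45],[0,0,0.45],[0,0,0.45]],"jaw":[44,44,44,44]}'
python3 - <<'E'
from h import *
a=eyes.camera("top");b=eyes.camera("side")
cv2.imwrite("pics/f_t.png",a);cv2.imwrite("pics/f_s.png",b)
x=cv2.resize(a[90:230,230:370],(400,400));y=cv2.resize(b[130:300,270:440],(400,400))
cv2.imwrite("pics/f.png",np.hstack([x,y]))
E
```

```text
time: 7.35
ee_pos: [0.7466, -0.0192, 0.2896]
eef_rot: [0.745, 0.667, 0.003, 0.004]
ft_force: [0.2, 0.3, 0.4]
width: 0.0389
time: 7.75
ee_pos: [0.6468, -0.0064, 0.2906]
eef_rot: [0.63, 0.777, 0.005, 0.003]
ft_force: [1.3, -0.6, 0.2]
width: 0.0439
time: 8.15
ee_pos: [0.5484, 0.006, 0.2912]
eef_rot: [0.43, 0.903, 0.007, 0.002]
ft_force: [0.5, -0.5, 1.0]
width: 0.0442
```

View pics/f.png

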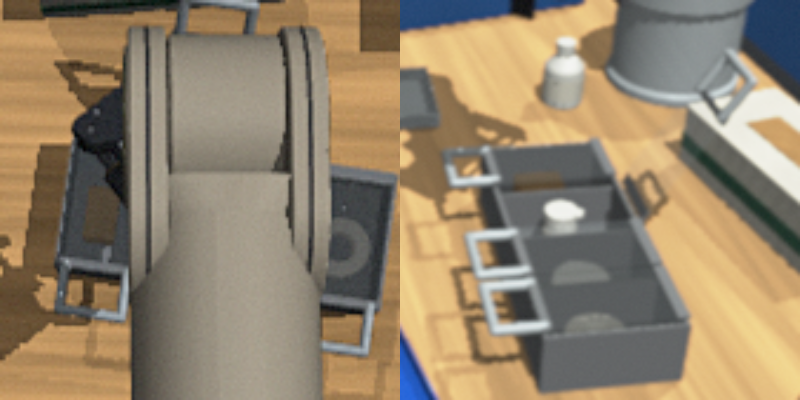

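Right (side view): lid 2 leans far back with its bow at (728,85), the other three are shut, and the vial stands free with its cap at (562,210). I'll refine the vial position from this view.

```bash
python3 - <<'E'
from h import *
b=cv2.imread("pics/f_s.png");g=b.min(2)
print("pred top",proj("side",[.5839,.001,.058]),"base",proj("side",[.5839,.001,.004]))
for d in (-.017,.017): print(proj("side",[.5839+d,.001,.05]))
print(g[210:236,324:358])
E
```

```text
pred top [337.4 219.3] base [335.8 237.5]
[330.3 223. ]
[343.9 221. ]
[[ 64  64  66  68  71  76  78  81  80  82  83  84  86  87  91  91  96  98
   99 102 104 107 106 106 107 105 104 104 103 105 103 105 105 106]
 [ 89  91  92  97  99 101 107 109 109 107 108 108 104 105 108 107 106 106
  107 104 106 107 108 105 104 105 105 104 103 105 101 102 104 102]
 [107 108 109 107 108 110 108 106 106 105 104 105 101 100 102 102 100 101
  100 101 100 102 102 101 102 103 101 101 100 101 102  99 100  99]
 [103 104 104 102 103 103 101 101 100 100  99 100 101 101 102 100  98  99
   99  99 100 100  99 100  99 101 100 101 100 100  99 101 102 101]
 [101 100 101 100 100 102  98  98  96 103 111 123 132 141 143 134 122 107
  104 101  98  99 100 101 101 100 102 100 102 100 100 101 101 101]
 [100 100 101 102 100 102  99 103 117 137 163 183 196 207 207 199 185 167
  150 128 106  96  99  99  98 103 102 100 101 101 101 102 101 102]
 [100 101  99 100  99  98  99 125 165 196 223 231 232 235 236 235 232 229
  218 185 145 114  97  97 100  99  99 101 101 100 100 100 101 101]
 [100 100  99 102 101  98 109 155 210 232 2
[... 1936 characters left out ...]
 102  96  97  94  94  94  96  95  95  95  93  93  92  91  91  92  90
   90  89  89  91  89  90  90  92  90  90  90  90  92  91  91  91]
 [ 92  89  92  91  91  90  91  89  90  91  89  90  88  90  92  91  90  90
   89  90  91  92  90  89  90  92  91  92  91  90  92  90  91  89]
 [ 91  91  90  89  90  91  91  89  90  92  91  92  89  89  89  90  89  92
   89  89  89  91  89  92  89  91  90  92  92  91  90  90  91  91]
 [ 92  89  92  90  91  91  90  91  90  90  90  90  91  90  90  90  91  92
   89  92  91  91  90  92  91  92  89  91  88  91  93  90  91  91]
 [ 93  92  91  91  89  91  91  90  91  90  91  90  90  92  91  93  90  90
   90  92  93  90  93  91  90  90  89  89  89  92  89  90  91  91]]
```

```bash
python3 -m inch '{"translation":[[0.36,-0.04,0],[0.36,-0.04,-0.5],[0.36,-0.04,-0.98],[0.36,-0.04,-0.98],[0.36,-0.04,-0.98]],"rot":[[-0.01,0.01,0],[-0.01,0.01,0],[-0.01,0.01,0],[-0.01,0.01,0],[-0.01,0.01,0]],"jaw":[44,44,44,44,44]}'
python3 -m inch '{"translation":[[0,0,-0.3],[0,0,-0.6],[0,0,-0.9],[0,0,-0.9],[0,0,-0.9]],"rot":[[0,0,0],[0,0,0],[0,0,0],[0,0,0],[0,0,0]],"jaw":[44,44,44,44,44]}'
python3 - <<'E'
from h import *
b=eyes.camera("side")
cv2.imwrite("pics/g.png",cv2.resize(b[130:290,260:420],(600,600),interpolation=cv2.INTER_CUBIC))
print(r.read_state()["ee_pos"])
E
```

```text
time: 8.75
ee_pos: [0.5863, 0.0014, 0.1934]
eef_rot: [0.434, 0.901, -0.002, -0.001]
ft_force: [0.2, -0.1, -0.0]
width: 0.0442
time: 9.25
ee_pos: [0.588, 0.0014, 0.1062]
eef_rot: [0.435, 0.901, -0.001, 0.001]
ft_force: [0.2, -0.3, -0.9]
width: 0.0439
[0.58833599 0.00137614 0.10657278]
```

View pics/g.png

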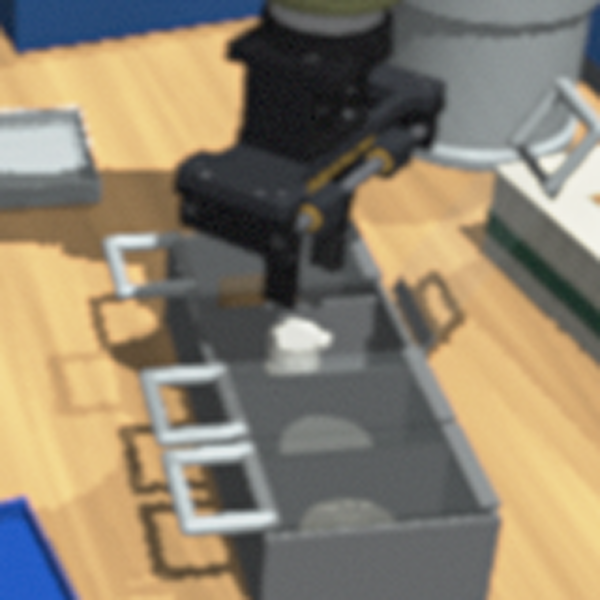

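The fingers at (280,285) and (330,255) straddle the vial, whose cap is at (298,335). The lid leans clear behind. I'll correct x by −4 mm and descend.

```bash
python3 -m inch '{"translation":[[-0.04,0.01,-0.1],[-0.04,0.01,-0.25],[-0.04,0.01,-0.35],[-0.04,0.01,-0.35]],"rot":[[0,0,0],[0,0,0],[0,0,0],[0,0,0]],"jaw":[44,44,44,44]}'
python3 -m inch '{"translation":[[0,0,-0.1],[0,0,-0.2],[0,0,-0.29],[0,0,-0.29],[0,0,-0.29]],"rot":[[0,0,0],[0,0,0],[0,0,0],[0,0,0],[0,0,0]],"jaw":[44,44,44,44,44]}'
```

```text
time: 9.7
ee_pos: [0.5831, 0.0024, 0.0696]
eef_rot: [0.434, 0.901, -0.002, -0.0]
ft_force: [-0.2, -0.4, -0.5]
width: 0.0442
time: 10.2
ee_pos: [0.583, 0.0023, 0.0404]
eef_rot: [0.434, 0.901, -0.002, -0.0]
ft_force: [0.3, -0.3, 0.2]
width: 0.0443
```

No contact. I'll close gently, then lift a little.

```bash
python3 -m inch '{"translation":[[0,0,0],[0,0,0],[0,0,0],[0,0,0],[0,0,0],[0,0,0]],"rot":[[0,0,0],[0,0,0],[0,0,0],[0,0,0],[0,0,0],[0,0,0]],"jaw":[38,34,28,20,20,20]}' 12
python3 -m inch '{"translation":[[0,0,0.1],[0,0,0.2],[0,0,0.35],[0,0,0.5],[0,0,0.7],[0,0,0.9],[0,0,0.9]],"rot":[[0,0,0],[0,0,0],[0,0,0],[0,0,0],[0,0,0],[0,0,0],[0,0,0]],"jaw":[20,20,20,20,20,20,20]}'
python3 - <<'E'
from h import *
b=eyes.camera("side");print(r.read_state()["width"])
cv2.imwrite("pics/g2.png",cv2.resize(b[110:270,260:420],(500,500),interpolation=cv2.INTER_CUBIC))
E
```

```text
time: 10.8
ee_pos: [0.5833, 0.0024, 0.0408]
eef_rot: [0.434, 0.901, -0.002, -0.0]
ft_force: [1.3, 0.7, 2.5]
width: 0.0325
time: 11.5
ee_pos: [0.5851, 0.0023, 0.1346]
eef_rot: [0.435, 0.901, -0.0, 0.002]
ft_force: [-0.1, 0.7, 1.0]
width: 0.0325
0.03307647330194931
```

View pics/g2.png

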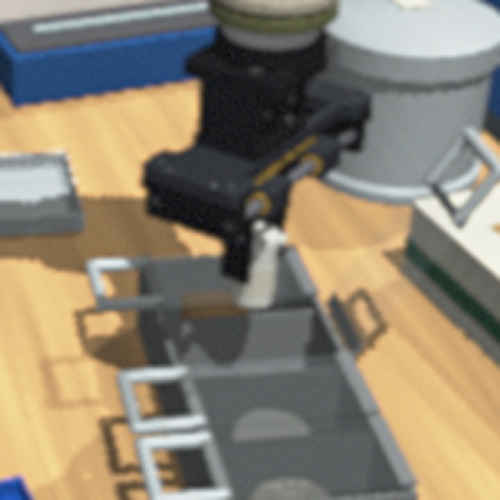

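The vial is held at (262,265), clear of the organiser, with bows 1, 3 and 4 still down. I'll carry it to the steel tray.

```bash
python3 -m inch '{"translation":[[0,0,0.2],[0,0.05,0.4],[-0.05,0.2,0.5],[-0.15,0.45,0.5],[-0.25,0.7,0.5],[-0.31,0.9,0.5],[-0.31,0.9,0.5]],"rot":[[0,0,0],[0,0,0],[0,0,0],[0,0,0],[0,0,0],[0,0,0],[0,0,0]],"jaw":[20,20,20,20,20,20,20]}'
python3 -m inch '{"translation":[[-0.08,0.25,0],[-0.16,0.5,0],[-0.25,0.75,0],[-0.31,0.9,0],[-0.31,0.9,0]],"rot":[[0,0,0],[0,0,0],[0,0,0],[0,0,0],[0,0,0]],"jaw":[20,20,20,20,20]}'
python3 -m inch '{"translation":[[-0.08,0.25,0],[-0.16,0.5,0],[-0.25,0.75,0],[-0.31,0.9,0],[-0.31,0.9,0]],"rot":[[0,0,0],[0,0,0],[0,0,0],[0,0,0],[0,0,0]],"jaw":[20,20,20,20,20]}'
python3 -m inch '{"translation":[[-0.08,0.25,0],[-0.16,0.5,0],[-0.25,0.72,0],[-0.31,0.84,0],[-0.31,0.84,0]],"rot":[[0,0,0],[0,0,0],[0,0,0],[0,0,0],[0,0,0]],"jaw":[20,20,20,20,20]}'
```

```text
time: 12.25
ee_pos: [0.552, 0.096, 0.1822]
eef_rot: [0.432, 0.902, -0.0, 0.0]
ft_force: [0.1, 0.1, -0.6]
width: 0.0325
time: 12.75
ee_pos: [0.5201, 0.1878, 0.1817]
eef_rot: [0.431, 0.902, -0.001, -0.0]
ft_force: [0.4, 0.3, -0.5]
width: 0.0329
time: 13.25
ee_pos: [0.4885, 0.2789, 0.1813]
eef_rot: [0.43, 0.903, -0.001, -0.0]
ft_force: [0.2, 0.3, -1.3]
width: 0.0328
time: 13.75
ee_pos: [0.4572, 0.3633, 0.1811]
eef_rot: [0.429, 0.903, -0.001, -0.0]
ft_force: [0.2, -0.3, -1.2]
width: 0.0327
```

```bash
python3 -m inch '{"translation":[[0.04,-0.06,-0.2],[0.04,-0.06,-0.45],[0.04,-0.06,-0.7],[0.04,-0.06,-0.95],[0.04,-0.06,-0.99],[0.04,-0.06,-0.99]],"rot":[[0,0,0],[0,0,0],[0,0,0],[0,0,0],[0,0,0],[0,0,0]],"jaw":[20,20,20,20,20,20]}'
python3 -m inch '{"translation":[[0,0,-0.08],[0,0,-0.16],[0,0,-0.24],[0,0,-0.3],[0,0,-0.3],[0,0,-0.3]],"rot":[[0,0,0],[0,0,0],[0,0,0],[0,0,0],[0,0,0],[0,0,0]],"jaw":[20,20,20,20,20,20]}'
python3 - <<'E'
from h import *
b=eyes.camera("side");a=eyes.camera("top");print(r.read_state()["ee_pos"])
cv2.imwrite("pics/h.png",cv2.resize(b[100:220,190:310],(600,600),interpolation=cv2.INTER_CUBIC))
E
```

```text
time: 14.35
ee_pos: [0.4619, 0.3556, 0.082]
eef_rot: [0.43, 0.903, -0.002, -0.0]
ft_force: [-0.6, 0.2, 0.7]
width: 0.0327
time: 14.95
ee_pos: [0.4618, 0.3557, 0.0519]
eef_rot: [0.43, 0.903, -0.002, -0.0]
ft_force: [-0.2, -0.8, -0.3]
width: 0.0327
[0.46206897 0.35582178 0.05233678]
```

View pics/h.png

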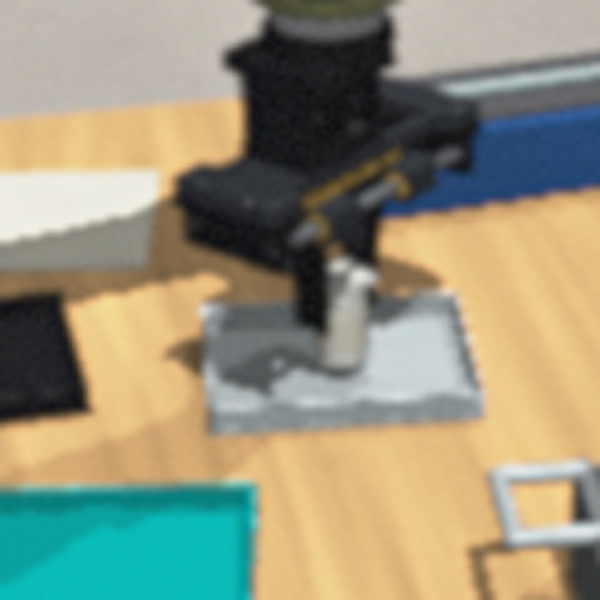

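The vial, base at (345,360), hangs upright above the middle of the steel tray. I'll lower the last 12 mm in small steps.

```bash
python3 -m inch '{"translation":[[0,0,-0.03],[0,0,-0.06],[0,0,-0.09],[0,0,-0.1],[0,0,-0.1]],"rot":[[0,0,0],[0,0,0],[0,0,0],[0,0,0],[0,0,0]],"jaw":[20,20,20,20,20]}'
python3 -m inch '{"translation":[[0,0,-0.01],[0,0,-0.02],[0,0,-0.02],[0,0,-0.02]],"rot":[[0,0,0],[0,0,0],[0,0,0],[0,0,0]],"jaw":[20,20,20,20]}' 5
```

```text
time: 15.55
ee_pos: [0.4619, 0.3557, 0.0421]
eef_rot: [0.43, 0.903, -0.002, -0.0]
ft_force: [-0.3, 0.7, 0.4]
width: 0.0328
time: 15.95
ee_pos: [0.4619, 0.3557, 0.0401]
eef_rot: [0.43, 0.903, -0.002, -0.0]
ft_force: [-1.1, -0.1, -1.0]
width: 0.033
```

```bash
python3 -m inch '{"translation":[[0,0,-0.01],[0,0,-0.02],[0,0,-0.02],[0,0,-0.02]],"rot":[[0,0,0],[0,0,0],[0,0,0],[0,0,0]],"jaw":[20,20,20,20]}'
```

```text
time: 16.35
ee_pos: [0.4627, 0.3564, 0.0389]
eef_rot: [0.43, 0.903, -0.001, 0.0]
ft_force: [1.4, 1.0, 6.5]
width: 0.033
```

Contact: 6.5 N upward. I'll open slowly, then rise.

```bash
python3 -m inch '{"translation":[[0,0,0],[0,0,0],[0,0,0],[0,0,0],[0,0,0],[0,0,0]],"rot":[[0,0,0],[0,0,0],[0,0,0],[0,0,0],[0,0,0],[0,0,0]],"jaw":[34,37,41,46,54,54]}'
python3 -m inch '{"translation":[[0,0,0.1],[0,0,0.3],[0,0,0.6],[0,0,0.95],[0,0,0.95]],"rot":[[0,0,0],[0,0,0],[0,0,0],[0,0,0],[0,0,0]],"jaw":[54,54,54,54,54]}'
python3 - <<'E'
from h import *
b=eyes.camera("side")
cv2.imwrite("pics/i.png",cv2.resize(b[100:300,190:440],(750,600),interpolation=cv2.INTER_CUBIC))
E
```

```text
time: 16.95
ee_pos: [0.4627, 0.3563, 0.0388]
eef_rot: [0.43, 0.903, -0.001, 0.0]
ft_force: [0.0, -0.6, -1.2]
width: 0.0518
time: 17.45
ee_pos: [0.4649, 0.358, 0.1395]
eef_rot: [0.43, 0.903, 0.003, 0.001]
ft_force: [0.5, 0.5, -1.1]
width: 0.054
```

View pics/i.png

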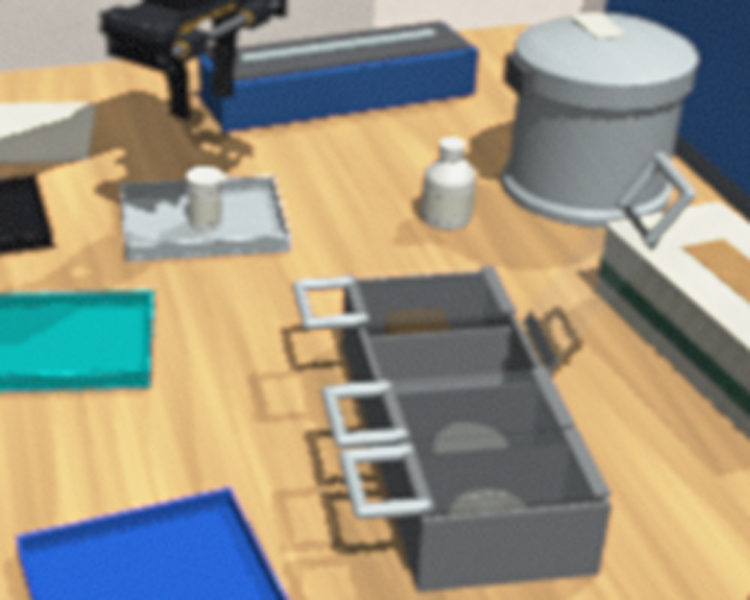

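The vial stands upright in the steel tray at (205,200). The gripper is clear above it, lids 1, 3 and 4 are shut, and lid 2 is open. Handing in.

```bash
python3 -c "
from bench import r
print(r.read_state()['ft_force']);r.close_job()"
```

```text
[ 0.0437829  -0.74953136 -0.44585876]
the job is handed in; nothing more can be done
```

I found the vial in compartment 2 and pinched that lid's bow bar, carrying it round to about 2.15 rad. I then gripped the vial by its cap, lifted it out, and set it down in the steel tray at about (0.462, 0.356). I handed the job in at about 17.5 s; no verdict is reported.

**Final checks:** The last side picture shows the vial upright inside the tray, the gripper clear above it, and lids 1, 3 and 4 shut. Wrist force was about 1 N, no more than the noise.

**Disagreements:** The top and side views differed by about 2 mm on where the vial stood, so I aimed between them. The vial looked slightly tilted while held, but it stands upright in the last picture. No check failed.

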